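# Start the plate shaker

### The job

Start the plate shaker: push its clear splash guard fully aside by the orange tab to uncover the keypad, then turn the black knob clockwise until it clicks past its detent, then press the yellow, blue and green keys in that order, one at a time, so that each latches down. Leave the guard open and the red and white keys up, and do not shift or tip the microplate, bottle, tube rack or tip box.

Things in the scene. Friction and masses are not known exactly. Their poses are not given: they have to be found in the camera images.
- shaker: Fixed white plate shaker, 300 mm deep (its x) by 380 mm wide (its y). Origin: centre of its underside, on the bench; x points away from the robot, y to its left, z up. Front control deck: top at z = 70 mm, x from -150 to -5 mm; behind it a grey block to z = 92 and a platform to z = 100 mm carrying the microplate. Keypad centre at x = -85, y = 0 mm.
- guard (a joint): Travel in m of the clear splash guard along the shaker's -y: 0 = covering the keypad, 0.13 = fully aside at its stop. Stays where left (2 N friction). A clear tunnel with orange end stripes, 100 mm (x) by 130 mm (y), top face 97 mm above the bench, 3 mm sides reaching down to the deck, ends open.
- guard_tab (a point): Centre of the orange upright tab on the middle of the guard's top: 60 mm along the shaker's x, 10 mm thick along its y, rising from 97 to 123 mm above the bench; moves with the guard. Axes as the shaker's.
- knob (a joint): Angle in rad of the black selector knob, clockwise from above: 0 = standby, 1.2 = on (stop). A spring detent resists with about 0.1 N m; past about 0.6 it snaps on to 1.2 by itself, before that it springs back.
- knob_grip (a point): On the knob's vertical axis at grip height, 107 mm above the bench. The grip is an upright bar 42 mm long along this point's x, 14 mm thick along its y, from 84 to 114 mm above the bench, on a round 44 mm flange and a 68 mm base plate (6 mm thick) on the deck. The point turns with the knob; the bar's heading at standby varies.
- key_yellow (a joint): Travel in m of the yellow key: 0 = up, 0.006 = fully down. A spring key: it resists with about 4.5 N, snaps past 0.004 and then stays latched down at 0.006; before that it springs back up. It cannot be released again.
- key_yellow_top (a point): Centre of the top of the round yellow key, 22 mm across, 86 mm above the bench when up, 80 mm when down, in a 30 mm black collar 6 mm high. The five keys stand 38 mm apart, three in the front row, one at each end of the back row; the colours' places vary.
- key_blue (a joint): Travel in m of the blue key: 0 = up, 0.006 = fully down. A spring key: it resists with about 4.5 N, snaps past 0.004 and then stays latched down at 0.006; before that it springs back up. It cannot be released again.
- key_blue_top (a point): Centre of the top of the round blue key, 22 mm across, 86 mm above the bench when up, 80 mm when down, in a 30 mm black collar 6 mm high. The five keys stand 38 mm apart, three in the front row, one at each end of the back row; the colours' places vary.
- key_green (a joint): Travel in m of the green key: 0 = up, 0.006 = fully down. A spring key: it resists with about 4.5 N, snaps past 0.004 and then stays latched down at 0.006; before that it springs back up. It cannot be released again.
- key_green_top (a point): Centre of the top of the round green key, 22 mm across, 86 mm above the bench when up, 80 mm when down, in a 30 mm black collar 6 mm high. The five keys stand 38 mm apart, three in the front row, one at each end of the back row; the colours' places vary.
- key_red (a joint): Travel in m of the red key: 0 = up, 0.006 = fully down. A spring key: it resists with about 4.5 N, snaps past 0.004 and then stays latched down at 0.006; before that it springs back up. It cannot be released again.
- key_red_top (a point): Centre of the top of the round red key, 22 mm across, 86 mm above the bench when up, 80 mm when down, in a 30 mm black collar 6 mm high. The five keys stand 38 mm apart, three in the front row, one at each end of the back row; the colours' places vary.
- key_white (a joint): Travel in m of the white key: 0 = up, 0.006 = fully down. A spring key: it resists with about 4.5 N, snaps past 0.004 and then stays latched down at 0.006; before that it springs back up. It cannot be released again.
- key_white_top (a point): Centre of the top of the round white key, 22 mm across, 86 mm above the bench when up, 80 mm when down, in a 30 mm black collar 6 mm high. The five keys stand 38 mm apart, three in the front row, one at each end of the back row; the colours' places vary.
- microplate: Loose white microplate, 85.5 x 127.5 x 14.5 mm, lying on the shaker's platform; origin at the centre of its underside. Bystander.
- bottle: Loose white reagent bottle with red cap, 64 mm across, 160 mm tall, standing beside the shaker; origin at the centre of its underside. Bystander.
- tube_rack: Loose white rack of ten capped tubes, 130 mm (its x) by 62 mm (its y), 98 mm high over the caps, beside the shaker; origin at the centre of its underside. Bystander.
- tip_box: Loose blue box with white lid, 84 mm (its x) by 124 mm (its y), 54 mm high, in front of the shaker; origin at the centre of its underside. Bystander.

How it is judged:
By the outcome, as a careful person would: the job done as asked, in the order asked, and still so for the second after the job is handed in, with the robot touching nothing.
It also fails if it takes over 58 s, if anything falls off the work surface, if the arm or the gripper's body presses on something with over 40 N, if the wrist force passes 120 N, or if a joint passes its speed limit or range.

### The arm

A 6-joint arm with a two-finger parallel gripper is mounted at the origin on the work surface. World frame = base frame: x ahead of the robot, y to its left, z up, the work surface at z = 0. Lengths are in m, angles in rad, forces in N, time in s.
With the tool pointing down it reaches from about 0.35 to 0.725 m from the base axis. Payload 6 kg.
Tool frame: the origin (TCP) lies at the very end of the fingers, on their centre line; the grasp point (between the pads) lies 19 mm behind it; y points along the fingers, x is the direction in which the jaws open and shut, and the axes are right-handed (so a half turn about y gives the same grasp; the last joint's range is limited). The gripper opens to 85 mm and grips with 20 to 120 N. Pads are 22 mm wide; open, the fingers measure 114 mm over their backs; the gripper's body (76 mm by 85 mm) begins 54 mm behind the grasp point. The pads swing forward as they close: fully open they stand 13 mm farther back than shut.
Start: joints at [1.644, 0.04, 0.085, 0, -1.615, -0.334], TCP at [0.155, 0.58, 0.231] pointing down, gripper open.
Joint ranges: [-2.56, 2.56], [-1.29, 2.01], [-1.08, 1.49], [-3.29, 1.98], [-2.81, -0.18], [-2.99, 2.99]. Speed limits (rad/s): [2.57, 2.57, 3.01, 3.14, 3.14, 3.14].

### API

Orientations are given as a unit quaternion [x, y, z, w].
In Python, from plant import sensors, vision, finish_job, finder gives the robot as it stands.
- The arm moves only by the tool jog_arm, never from a script. Its argument "rows" is a list of rows, each a list of 6 numbers: the shift along the tool's x, y, z in mm, then the turn, a rotation vector about the tool's x, y, z in rad. A call has 1 to 5 rows; each row is the pose to reach, as a shift and turn from the pose measured when the call began, along the tool's axes at that moment; what a row does not reach only later rows make up. A row lasts 1/8 s, in which the tool goes at most 62.5 mm and 10.7 degrees, less where a joint would pass 70% of its speed; a pose out of reach is approached as far as the arm can. A call with a gripper value outside its range is refused whole. "hand" is the closure, from -1 (fully open) to 1 (shut), set as the call begins (left out, the last holds). The fingers move at their own pace and stop on an object; "grip_force" is the grip in N (left out, the last holds). Time passes only in rows, so rows that repeat a pose let the fingers close. It gives the time, the measured TCP pose, the force and the opening at its end, in the units of the state.
- sensors.sense(): the state, without advancing time (a new reading comes with each control period).
- vision.snapshot(name): name is "scene" or "side" or "wrist"; returns (picture, depth): 384x512x3 uint8, blue, green, red; 384x512 float32, m along the optical axis (not along the pixel's ray), 0 where there is no reading.
- vision.camera_model(name): a dict with "fx", "fy", "cx", "cy" (pixels), "rvec" (rotation vector, rad) and "tvec" (3), from world to camera coordinates, as OpenCV has them. Camera axes: x right, y down, z forward; pixel columns grow to the right and rows downward; lengths in m; the calibration is good to about 2 mm. A picture is of the moment at which its call begins: read the wrist's pose just before it. camera_model takes no time and is no camera call; for the wrist camera it gives the pose at the moment of the call.
- finish_job(): hands the job in, once; it reports no verdict.
Trained networks look in the newest picture that a camera, given by its name, has taken for a name from the list of things; names that differ only in an ending like _2 or _b are one class to them, and where a whole thing is asked for, a point or a joint stands for the part that bears it (a point fixed in the world has none). Each returns a list of dicts, best first, with "confidence" (0 to 1); they miss things now and then, are a little off and sometimes report something else, mostly with a low value. They report only what shows in the picture. A call takes as long as a camera call.
- finder.search_frame(label, camera): "position" ([column, row] in pixels, amid what is visible of it).
- finder.trace(label, camera): "pixels" (384x512 bool, what is visible of it) and "position" ([column, row] in pixels, amid what is visible of it).
The state is a dict: "time": time; "joint_positions": joint angles; "joint_velocities": joint speeds; "tau": joint torques, N m; "ee_pos": TCP position; "ee_rot": TCP orientation; "contact_force": force on the tool from outside, world axes, zero at the start; "ft_torque": the same for the moment, N m; "gripper_width": finger opening in m.
Only numpy, scipy, OpenCV 4.12 (cv2) and the standard library are available. Lean on these libraries where they do the work, as an engineer would, in place of code of your own. Each camera call takes 0.05 s, during which the arm holds its last target. There are 200 camera calls.

## Working session

There is one attempt and no reset: what is moved stays moved. The work goes in short steps, Python scripts to look and compute and a tool call to move; the robot and the scene stay as the last step left them, time stands still between calls to the robot, and variables do not carry over. Pictures are saved under pics/ and viewed, about 8 in all and at most 12, crops included, and the job is handed in when it is done.

Besides the shell and the picture viewer there is one more tool, called by a JSON object that holds its "name" and its "arguments", one argument or row to a line. jog_arm: Moves the arm, as the interface text tells. Its arguments: {"type":"object","properties":{"rows":{"type":"array"},"hand":{"type":"number"},"grip_force":{"type":"number"}},"required":["rows"]}

```bash
mkdir -p pics; cat > h.py <<'E'
import numpy as np, cv2
from scipy.spatial.transform import Rotation as R
from plant import sensors, vision, finish_job, finder
def snap(n):
    m=vision.camera_model(n); p,d=vision.snapshot(n); return p,d,m
def ray(m,u,v,z):
    Rm=cv2.Rodrigues(np.array(m["rvec"],float))[0]; t=np.array(m["tvec"],float).ravel()
    c=-Rm.T@t; r=Rm.T@np.array([(u-m["cx"])/m["fx"],(v-m["cy"])/m["fy"],1.])
    return c+r*(z-c[2])/r[2]
def dep(m,d,u,v):
    Rm=cv2.Rodrigues(np.array(m["rvec"],float))[0]; t=np.array(m["tvec"],float).ravel()
    z=np.median(d[int(v)-1:int(v)+2,int(u)-1:int(u)+2])
    return Rm.T@(np.array([(u-m["cx"])/m["fx"]*z,(v-m["cy"])/m["fy"]*z,z])-t)
def proj(m,P):
    return cv2.projectPoints(np.array(P,float).reshape(-1,3),np.array(m["rvec"],float),np.array(m["tvec"],float),np.array([[m["fx"],0,m["cx"]],[0,m["fy"],m["cy"]],[0,0,1.]]),None)[0].reshape(-1,2)
def tool(target):
    s=sensors.sense(); return R.from_quat(s["ee_rot"]).inv().apply(np.array(target)-s["ee_pos"])*1000
E
python3 - <<'E'
from h import *
s=sensors.sense(); print(s["time"],s["ee_pos"],R.from_quat(s["ee_rot"]).as_matrix().round(3),s["gripper_width"])
Z=dict(guard_tab=.123,knob_grip=.114,key_yellow_top=.086,key_blue_top=.086,key_green_top=.086,key_red_top=.086,key_white_top=.086,bottle=.08,tube_rack=.09,tip_box=.054,microplate=.1145)
for n in("scene","side"):
    p,d,m=snap(n); cv2.imwrite(f"pics/{n}0.png",p)
    print(n,(-cv2.Rodrigues(np.array(m["rvec"]))[0].T@np.array(m["tvec"]).ravel()).round(3))
    for k in Z:
        f=finder.search_frame(k,n)[:1]
        for q in f:
            u,v=q["position"]; print(k,round(q["confidence"],2),(round(u),round(v)),"ray",ray(m,u,v,Z[k]).round(3),"dep",dep(m,d,u,v).round(3))
E
```

```text
0.0 [0.15455055 0.57941317 0.23028582] [[-0.258 -0.     0.966]
 [-0.966 -0.002 -0.258]
 [ 0.002 -1.     0.   ]] 0.08546327511722046
scene [1.185 0.343 0.766]
guard_tab 0.57 (220, 144) ray [ 0.538 -0.091  0.123] dep [ 0.513 -0.108  0.098]
knob_grip 0.58 (275, 176) ray [0.567 0.065 0.114] dep [0.539 0.053 0.085]
key_blue_top 0.42 (238, 161) ray [ 0.534 -0.046  0.086] dep [ 0.531 -0.048  0.083]
key_green_top 0.47 (247, 151) ray [ 0.494 -0.043  0.086] dep [ 0.492 -0.044  0.085]
key_white_top 0.67 (153, 121) ray [ 0.505 -0.311  0.086] dep [ 0.476 -0.339  0.057]
bottle 0.7 (313, 206) ray [0.578 0.162 0.08 ] dep [0.595 0.167 0.099]
tube_rack 0.84 (153, 118) ray [ 0.497 -0.316  0.09 ] dep [ 0.47  -0.341  0.064]
tip_box 0.81 (311, 160) ray [0.416 0.092 0.054] dep [0.412 0.09  0.05 ]
microplate 0.94 (175, 168) ray [ 0.647 -0.139  0.115] dep [ 0.645 -0.14   0.113]
side [0.211 0.751 0.595]
guard_tab 0.97 (322, 176) ray [ 0.468 -0.058  0.123] dep [ 0.482 -0.1    0.098]
knob_grip 0.88 (273, 202) ray [0.525 0.083 0.114] dep [0.539 0.053 0.092]
key_yellow_top 0.19 (277, 203) ray [0.535 0.043 0.086] dep [0.529 0.055 0.094]
key_blue_top 0.45 (296, 187) ray [ 0.524 -0.041  0.086] dep [ 0.524 -0.041  0.086]
key_green_top 0.41 (310, 196) ray [ 0.48  -0.021  0.086] dep [ 0.483 -0.028  0.081]
bottle 0.84 (239, 238) ray [0.549 0.189 0.08 ] dep [0.548 0.19  0.081]
tube_rack 0.97 (354, 153) ray [ 0.454 -0.281  0.09 ] dep [ 0.463 -0.321  0.07 ]
tip_box 0.73 (324, 252) ray [0.391 0.116 0.054] dep [0.391 0.114 0.053]
microplate 0.64 (271, 154) ray [ 0.633 -0.125  0.114] dep [ 0.634 -0.126  0.114]
```

View pics/scene0.png

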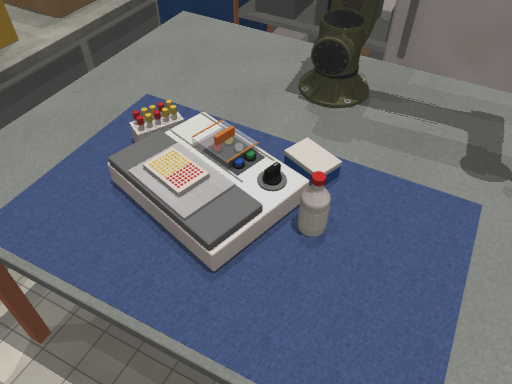

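View pics/side0.png

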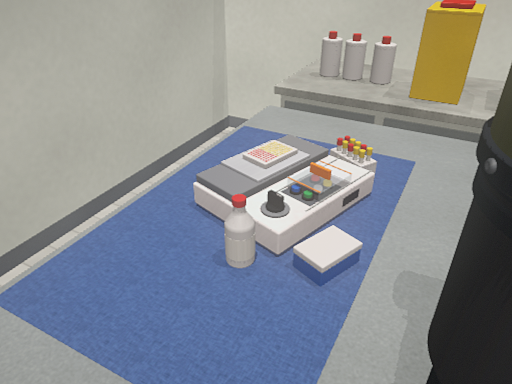

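Scene view: guard tab at about (224,136), knob at (272,175), blue and green keys at (238,161) and (247,152); the bottle is beyond the knob and the tip box is in front. The side view agrees. I'll move over the keypad for a wrist view.

{"name": "jog_arm", "arguments": {
  "rows": [
    [43,-20,41,0,0,0],
    [86,-40,82,0,0,0],
    [129,-60,123,0,0,0],
    [172,-80,164,0,0,0],
    [215,-90,205,0,0,0]
  ],
  "hand": 1
}}

```text
time: 1.82
ee_pos: [0.298, 0.3174, 0.3228]
ee_rot: [-0.43, 0.561, -0.56, 0.432]
contact_force: [1.5, 0.0, -0.1]
gripper_width: -0.0
```

{"name": "jog_arm", "arguments": {
  "rows": [
    [43,0,41,0,0,0],
    [86,0,82,0,0,0],
    [129,0,123,0,0,0],
    [172,0,164,0,0,0],
    [215,0,205,0,0,0]
  ]
}}

```text
time: 2.45
ee_pos: [0.4412, 0.055, 0.3229]
ee_rot: [-0.43, 0.561, -0.56, 0.432]
contact_force: [1.0, 1.8, 0.6]
gripper_width: 0.0001
```

```bash
python3 - <<'E'
from h import *
s=sensors.sense(); print(s["time"],s["ee_pos"],R.from_quat(s["ee_rot"]).as_matrix().round(3),s["gripper_width"])
p,d,m=snap("wrist"); cv2.imwrite("pics/w1.png",p); np.savez("w1.npz",d=d,**{k:np.array(v) for k,v in m.items()})
print((-cv2.Rodrigues(np.array(m["rvec"]))[0].T@np.array(m["tvec"]).ravel()).round(3))
for k,z in dict(guard_tab=.123,knob_grip=.114,key_yellow_top=.086,key_blue_top=.086,key_green_top=.086,key_red_top=.086,key_white_top=.086).items():
    for q in finder.search_frame(k,"wrist")[:1]:
        u,v=q["position"]; print(k,round(q["confidence"],2),(round(u),round(v)),"ray",ray(m,u,v,z).round(3),"dep",dep(m,d,u,v).round(3))
E
```

```text
2.45 [0.44123737 0.05496926 0.32286924] [[-0.257  0.002  0.966]
 [-0.966  0.003 -0.257]
 [-0.003 -1.     0.001]] 8.32066997397927e-05
[0.511 0.035 0.465]
guard_tab 0.9 (366, 97) ray [ 0.492 -0.097  0.123] dep [ 0.491 -0.102  0.11 ]
knob_grip 0.6 (239, 94) ray [0.536 0.051 0.114] dep [0.536 0.051 0.113]
key_blue_top 0.76 (312, 80) ray [ 0.529 -0.045  0.086] dep [ 0.529 -0.046  0.085]
key_green_top 0.74 (239, 96) ray [0.535 0.052 0.086] dep [0.533 0.051 0.114]
```

View pics/w1.png

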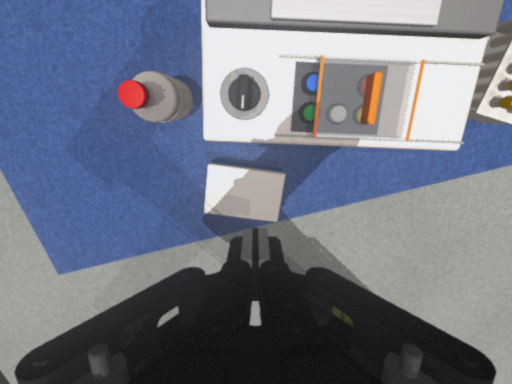

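Wrist view: knob (244,93), tab (372,98), blue (312,83), green (310,112), white (338,114). A reddish key and a yellowish key show beside the tab at (363,85) and (363,116). The deck front edge gives the yaw.

```bash
python3 - <<'E'
from h import *
p=cv2.imread("pics/w1.png"); f=np.load("w1.npz"); m={k:f[k] for k in f.files if k!="d"}
h=cv2.cvtColor(p,cv2.COLOR_BGR2HSV)
o=((h[...,0]>4)&(h[...,0]<20)&(h[...,1]>190)&(h[...,2]>120)).astype(np.uint8)
n,l,st,c=cv2.connectedComponentsWithStats(o)
for i in range(1,n):
    if st[i,4]>40:
        v,u=np.where(l==i); r=cv2.minAreaRect(np.c_[u,v].astype(np.float32)); b=cv2.boxPoints(r)
        print(st[i],b.round(0).tolist()); print([ray(m,*q,.123 if st[i,4]>350 else .097).round(3).tolist() for q in b])
e1,e2=ray(m,206,138,.07),ray(m,462,150,.07); print("front edge",e1,e2,np.degrees(np.arctan2(*(e2-e1)[[1,0]]))+90)
# knob bar: pixels at depth height
d=f["d"]; pts=[]
for v in range(65,125):
    for u in range(215,275):
        q=dep(m,d,u,v)
        if q[2]>.106: pts.append(q)
pts=np.array(pts); mu=pts.mean(0); w,V=np.linalg.eigh(np.cov(pts[:,:2].T)); a=V[:,1]
print("knob",mu.round(4),len(pts),np.degrees(np.arctan2(a[1],a[0])),np.ptp(pts[:,:2]@V,axis=0))
for n,u,v in(("g",310,112),("w",338,114),("b",312,83)): print(n,ray(m,u,v,.086).round(3))
E
```

```text
[367  74  15  50 254] [[366.0, 122.0], [374.0, 73.0], [381.0, 74.0], [373.0, 123.0]]
[[0.459, -0.103, 0.097], [0.517, -0.121, 0.097], [0.513, -0.129, 0.097], [0.455, -0.112, 0.097]]
front edge [0.49233434 0.11521183 0.07      ] [ 0.37998669 -0.24362091  0.07      ] -17.384918907452317
knob [0.5366 0.0457 0.113 ] 397 161.94626859381978 [0.01399891 0.04129045]
g [ 0.49  -0.035  0.086]
w [ 0.478 -0.072  0.086]
b [ 0.526 -0.045  0.086]
```

{"name": "jog_arm", "arguments": {
  "rows": [
    [40,20,30,0,0.044,0],
    [80,60,60,0,0.044,0],
    [110,110,86,0,0.044,0],
    [112,160,88,0,0.044,0],
    [112,180,88,0,0.044,0]
  ]
}}

```text
time: 3.48
ee_pos: [0.4959, -0.0716, 0.1391]
ee_rot: [-0.42, 0.571, -0.568, 0.419]
contact_force: [-0.6, 0.3, 0.4]
gripper_width: 0.0003
```

```bash
python3 - <<'E'
from h import *
s=sensors.sense(); print(s["time"],s["ee_pos"],R.from_quat(s["ee_rot"]).as_matrix().round(3))
p,d,m=snap("wrist"); p2,_,m2=snap("side")
cv2.imwrite("pics/w2.png",np.hstack([p[:, :], cv2.resize(p2[110:270,200:413],(512,384))])[:, :].copy()) if 0 else cv2.imwrite("pics/w2.png",cv2.resize(np.hstack([p,cv2.resize(p2[110:270,200:413],(512,384))]),(800,300)))
E
```

```text
3.475 [ 0.49585216 -0.07158464  0.1391103 ] [[-0.296 -0.003  0.955]
 [-0.955  0.002 -0.296]
 [-0.001 -1.    -0.004]]
```

View pics/w2.png

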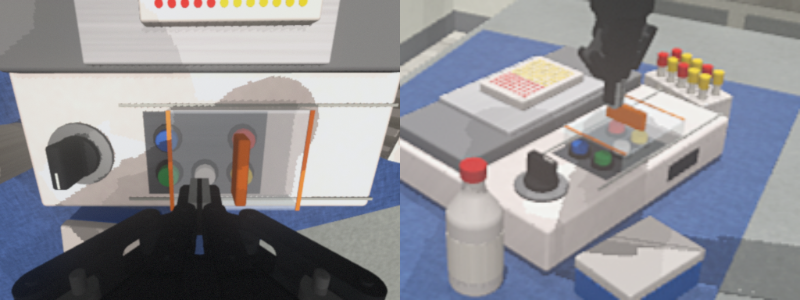

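The left half shows the fingers just left of the tab, over the guard and inside the tab's length. The key layout is blue and red in the back row, green, white and yellow in the front. Now I'll descend and push.

{"name": "jog_arm", "arguments": {
  "rows": [
    [0,20,0,0,0,0],
    [0,32,0,0,0,0],
    [20,32,0,0,0,0],
    [40,32,0,0,0,0],
    [60,32,0,0,0,0]
  ]
}}

```text
time: 4.2
ee_pos: [0.4786, -0.1291, 0.1094]
ee_rot: [-0.419, 0.57, -0.568, 0.42]
contact_force: [1.4, 1.9, -1.8]
gripper_width: -0.0001
```

{"name": "jog_arm", "arguments": {
  "rows": [
    [15,0,0,0,0,0],
    [30,0,0,0,0,0],
    [40,0,0,0,0,0],
    [48,0,0,0,0,0],
    [50,0,0,0,0,0]
  ]
}}

```text
time: 4.82
ee_pos: [0.4638, -0.1773, 0.1096]
ee_rot: [-0.419, 0.57, -0.568, 0.42]
contact_force: [0.3, 2.0, 0.6]
gripper_width: -0.0001
```

Friction-level force so far, no stop yet. I'll continue gently.

{"name": "jog_arm", "arguments": {
  "rows": [
    [6,0,0,0,0,0],
    [10,0,0,0,0,0],
    [13,0,0,0,0,0]
  ]
}}

```text
time: 5.2
ee_pos: [0.4618, -0.1848, 0.1096]
ee_rot: [-0.417, 0.571, -0.566, 0.424]
contact_force: [0.7, 33.7, 8.5]
gripper_width: 0.0001
```

{"name": "jog_arm", "arguments": {
  "rows": [
    [2,0,0,0,0,0],
    [4,0,0,0,0,0],
    [5,0,0,0,0,0]
  ]
}}

```text
time: 5.58
ee_pos: [0.4618, -0.1845, 0.1097]
ee_rot: [-0.415, 0.572, -0.564, 0.428]
contact_force: [-1.4, 28.8, 8.6]
gripper_width: -0.0002
```

The guard is at its stop (about 30 N, no further motion). I'll back off, rise and look.

{"name": "jog_arm", "arguments": {
  "rows": [
    [-5,-10,0,0,0,0],
    [-10,-60,0,0,0,0],
    [-60,-100,-18,0,0,0],
    [-115,-130,-35,0,0,0],
    [-168,-130,-52,0,0,0]
  ]
}}

```text
time: 6.2
ee_pos: [0.4605, -0.0108, 0.2467]
ee_rot: [-0.413, 0.572, -0.565, 0.429]
contact_force: [0.6, 1.3, -0.4]
gripper_width: 0.0001
```

```bash
cat > look.py <<'E'
from h import *
import sys
s=sensors.sense(); print(s["time"],s["ee_pos"],R.from_quat(s["ee_rot"]).as_matrix().round(3).tolist())
p,d,m=snap("wrist"); cv2.imwrite(f"pics/{sys.argv[1]}.png",p); np.savez(sys.argv[1]+".npz",d=d,**{k:np.array(v) for k,v in m.items()})
for k in ["yellow","blue","green","red","white"]:
    for q in finder.trace(f"key_{k}_top","wrist")[:1]:
        u,v=q["position"]; print(k,round(q["confidence"],2),(round(u),round(v)),int(q["pixels"].sum()),"ray",ray(m,u,v,.086).round(4),"dep",dep(m,d,u,v).round(4))
h=cv2.cvtColor(p,cv2.COLOR_BGR2HSV)
for k,(a,b) in dict(yellow=(21,33),blue=(105,122),green=(45,85)).items():
    o=((h[...,0]>=a)&(h[...,0]<=b)&(h[...,1]>120)&(h[...,2]>60)).astype(np.uint8)
    n,l,st,c=cv2.connectedComponentsWithStats(o)
    for i in range(1,n):
        if 150<st[i,4]<3000:
            u,v=c[i]; q=dep(m,d,u,v)
            if .07<q[2]<.095: print("hsv",k,c[i].round(),st[i,4],ray(m,u,v,.086).round(4),q.round(4))
pts=[]
u,v=proj(m,[.5366,.0457,.113])[0]
print("knob px",u,v)
for vv in range(max(0,int(v)-70),min(384,int(v)+70)):
    for uu in range(max(0,int(u)-70),min(512,int(u)+70)):
        q=dep(m,d,uu,vv) if 0<uu<511 and 0<vv<383 else [0,0,0]
        if .108<q[2]<.12 and np.hypot(q[0]-.5366,q[1]-.0457)<.035: pts.append(q)
if len(pts)>50:
    pts=np.array(pts); w,V=np.linalg.eigh(np.cov(pts[:,:2].T)); a=V[:,1]
    r=cv2.minAreaRect((pts[:,:2]*1000).astype(np.float32))
    print("knob",pts.mean(0).round(4),len(pts),np.degrees(np.arctan2(a[1],a[0])),r)
E
python3 look.py w3
```

```text
6.2 [ 0.4605338  -0.01075614  0.24665319] [[-0.292, 0.013, 0.956], [-0.956, 0.021, -0.292], [-0.024, -1.0, 0.006]]
yellow 0.81 (338, 148) 332 ray [ 0.4664 -0.1062  0.086 ] dep [ 0.4665 -0.1061  0.0864]
blue 0.77 (271, 110) 288 ray [ 0.5274 -0.0457  0.086 ] dep [ 0.5274 -0.0457  0.0861]
green 0.8 (271, 147) 251 ray [ 0.4884 -0.0351  0.086 ] dep [ 0.4883 -0.0351  0.0856]
red 0.86 (342, 110) 367 ray [ 0.5044 -0.1188  0.086 ] dep [ 0.5043 -0.1188  0.0859]
white 0.83 (304, 144) 303 ray [ 0.4817 -0.0716  0.086 ] dep [ 0.4817 -0.0716  0.0858]
hsv yellow [339. 146.] 326 [ 0.4682 -0.1082  0.086 ] [ 0.4682 -0.1082  0.0862]
hsv blue [273. 110.] 305 [ 0.5258 -0.0478  0.086 ] [ 0.5258 -0.0478  0.0857]
hsv green [271. 145.] 195 [ 0.491  -0.0361  0.086 ] [ 0.4909 -0.0361  0.0859]
knob px 182.05958201639294 127.71127302256818
knob [0.5365 0.0446 0.113 ] 580 161.18407876409853 ((536.3283081054688, 45.67936706542969), (14.090536117553711, 40.846092224121094), 71.92044067382812)
```

View pics/w3.png

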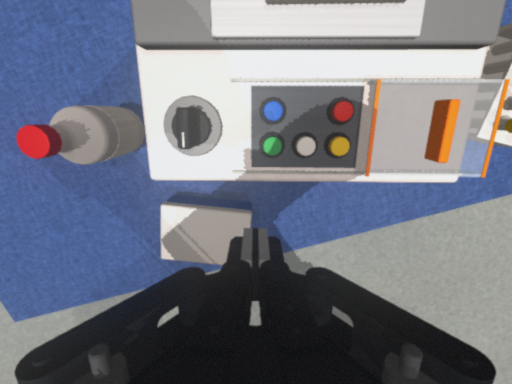

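View confirms it: guard clear of the keypad (stripe at column 372), all five keys up and uncovered. Blue is at (272,110), red (342,110), green (271,146), white (304,145) and yellow (339,147). Next is the knob.

{"name": "jog_arm", "arguments": {
  "rows": [
    [-30,20,20,-0.006,0.02,-0.024],
    [-60,50,40,-0.006,0.02,-0.024],
    [-72,90,55,-0.006,0.02,-0.024],
    [-72,110,55,-0.006,0.02,-0.024],
    [-72,110,55,-0.006,0.02,-0.024]
  ],
  "hand": 0,
  "grip_force": 40
}}

```text
time: 7.12
ee_pos: [0.5334, 0.0412, 0.1337]
ee_rot: [-0.418, 0.574, -0.572, 0.412]
contact_force: [0.5, 0.7, 1.0]
gripper_width: 0.0425
```

```bash
python3 - <<'E'
from h import *
s=sensors.sense(); print(s["time"],s["ee_pos"],s["joint_positions"],R.from_quat(s["ee_rot"]).as_matrix().round(3).tolist(),s["gripper_width"])
print(tool([.5365,.0455,.092]))
E
```

```text
7.125 [0.53337242 0.04115025 0.13367263] [ 4.52139813e-01 -1.15588540e-01 -2.43603985e-01 -1.42088358e-03
 -1.45136550e+00  8.01853409e-01] [[-0.312, -0.008, 0.95], [-0.95, -0.002, -0.312], [0.005, -1.0, -0.007]] 0.042507755429427495
[-5.31438511 41.63417813  1.91376063]
```

{"name": "jog_arm", "arguments": {
  "rows": [
    [-5,15,2,0,0,0],
    [-5,30,2,0,0,0],
    [-5,41,2,0,0,0],
    [-5,41,2,0,0,0]
  ]
}}

```text
time: 7.62
ee_pos: [0.5359, 0.045, 0.0915]
ee_rot: [-0.418, 0.574, -0.571, 0.411]
contact_force: [0.6, -0.8, -0.1]
gripper_width: 0.0426
```

{"name": "jog_arm", "arguments": {
  "rows": [
    [0,0,0,0,0,0],
    [0,0,0,0,0,0],
    [0,0,0,0,0,0],
    [0,0,0,0,0,0]
  ],
  "hand": 1,
  "grip_force": 40
}}

```text
time: 8.12
ee_pos: [0.5364, 0.0459, 0.0923]
ee_rot: [-0.418, 0.574, -0.571, 0.412]
contact_force: [0.2, 5.7, 2.0]
gripper_width: 0.013
```

Gripped (13 mm wide). Turning clockwise.

{"name": "jog_arm", "arguments": {
  "rows": [
    [0,0,0,0,0.15,0],
    [0,0,0,0,0.3,0],
    [0,0,0,0,0.45,0],
    [0,0,0,0,0.6,0],
    [0,0,0,0,0.7,0]
  ]
}}

```text
time: 8.75
ee_pos: [0.5371, 0.0469, 0.0923]
ee_rot: [-0.195, 0.681, -0.68, 0.19]
contact_force: [2.8, 4.6, -1.9]
gripper_width: 0.0133
```

{"name": "jog_arm", "arguments": {
  "rows": [
    [0,0,0,0,0.12,0],
    [0,0,0,0,0.25,0],
    [0,0,0,0,0.38,0],
    [0,0,0,0,0.48,0],
    [0,0,0,0,0.49,0]
  ]
}}

```text
time: 9.38
ee_pos: [0.5377, 0.0477, 0.0924]
ee_rot: [-0.024, 0.707, -0.706, 0.021]
contact_force: [3.3, 4.6, -1.8]
gripper_width: 0.0135
```

```bash
python3 - <<'E'
from h import *
s=sensors.sense(); M=R.from_quat(s["ee_rot"]).as_matrix(); print(s["ee_pos"],M.round(3).tolist(),np.arctan2(M[1,0],M[0,0]),s["gripper_width"],s["ft_torque"],s["joint_positions"][5])
E
```

```text
[0.53772613 0.04767512 0.09237186] [[-0.998, -0.005, 0.063], [-0.063, 0.001, -0.998], [0.005, -1.0, -0.002]] -3.0786971434311567 0.013457829501643743 [ 1.23353318 -1.07054239  1.36392787] -0.3951650340295009
```

{"name": "jog_arm", "arguments": {
  "rows": [
    [0,0,0,0,0,0],
    [0,0,0,0,0,0],
    [0,-30,0,0,0,0],
    [0,-80,0,0,0,0],
    [0,-120,0,0,0,0]
  ],
  "hand": 0
}}

```text
time: 10.0
ee_pos: [0.5383, 0.047, 0.2146]
ee_rot: [-0.023, 0.707, -0.706, 0.021]
contact_force: [-0.2, 0.0, 0.2]
gripper_width: 0.043
```

{"name": "jog_arm", "arguments": {
  "rows": [
    [10,-10,10,0,-0.18,0],
    [25,-20,20,0,-0.36,0],
    [40,-30,30,0,-0.54,0],
    [60,-35,40,0,-0.72,0],
    [75,-35,50,0,-0.9,0]
  ],
  "hand": 1
}}

```text
time: 10.62
ee_pos: [0.4661, -0.0084, 0.2506]
ee_rot: [-0.33, 0.627, -0.625, 0.328]
contact_force: [0.2, -0.0, -0.2]
gripper_width: -0.0001
```

{"name": "jog_arm", "arguments": {
  "rows": [
    [0,0,0,0,-0.15,0],
    [0,0,0,0,-0.3,0],
    [0,0,0,0,-0.3,0]
  ]
}}

```text
time: 11.0
ee_pos: [0.4659, -0.0087, 0.2507]
ee_rot: [-0.419, 0.571, -0.569, 0.418]
contact_force: [-0.5, 0.3, 0.3]
gripper_width: -0.0004
```

```bash
python3 look.py w4
```

```text
11.0 [ 0.46593474 -0.00873865  0.25071834] [[-0.3, -0.003, 0.954], [-0.954, 0.0, -0.3], [0.0, -1.0, -0.003]]
yellow 0.75 (338, 147) 291 ray [ 0.4681 -0.1091  0.086 ] dep [ 0.468  -0.1092  0.0854]
blue 0.8 (274, 113) 321 ray [ 0.5258 -0.05    0.086 ] dep [ 0.5258 -0.05    0.0862]
green 0.58 (337, 147) 309 ray [ 0.468  -0.1081  0.086 ] dep [ 0.4679 -0.1082  0.0856]
red 0.75 (339, 112) 342 ray [ 0.5049 -0.1186  0.086 ] dep [ 0.5049 -0.1186  0.0859]
white 0.56 (304, 147) 254 ray [ 0.4793 -0.0727  0.086 ] dep [ 0.4793 -0.0727  0.0861]
hsv yellow [505. 125.] 190 [ 0.4361 -0.292   0.086 ] [ 0.4373 -0.2886  0.09  ]
hsv yellow [337. 147.] 311 [ 0.4683 -0.1082  0.086 ] [ 0.4682 -0.1083  0.0855]
hsv blue [272. 113.] 298 [ 0.5258 -0.0478  0.086 ] [ 0.5257 -0.0478  0.0851]
knob px 182.63624552565688 131.59862102125902
knob [0.5364 0.0446 0.1131] 555 101.60615105760155 ((536.3346557617188, 45.486045837402344), (14.078432083129883, 41.32628631591797), 11.762090682983398)
```

View pics/w4.png

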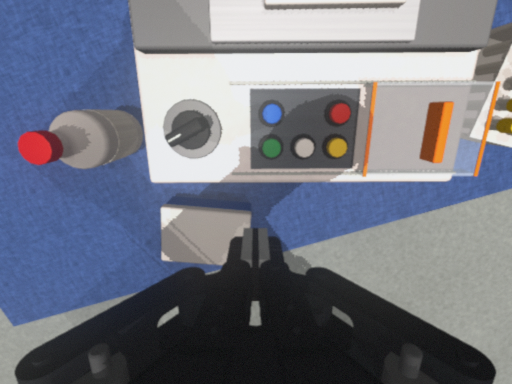

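Both measurements agree that the knob turned about 60° (1.05 rad), which falls short of the stated 68.8° stop. Image: indicator now at (170,143), guard open, keys still up. I'll regrip at its current heading and turn further, watching the torque.

{"name": "jog_arm", "arguments": {
  "rows": [
    [-15,20,10,0,0.18,0],
    [-30,40,20,0,0.36,0],
    [-45,60,30,0,0.54,0],
    [-60,80,40,0,0.72,0],
    [-73,100,51,0,0.9,0]
  ],
  "hand": 0
}}

```text
time: 11.92
ee_pos: [0.5368, 0.0465, 0.1497]
ee_rot: [-0.128, 0.696, -0.695, 0.126]
contact_force: [0.4, 1.0, -0.5]
gripper_width: 0.0427
```

{"name": "jog_arm", "arguments": {
  "rows": [
    [0,10,0,0,0.16,0],
    [0,15,0,0,0.16,0],
    [0,15,0,0,0.16,0]
  ]
}}

```text
time: 12.3
ee_pos: [0.5366, 0.0463, 0.1346]
ee_rot: [-0.073, 0.704, -0.703, 0.07]
contact_force: [-0.2, 0.5, 0.4]
gripper_width: 0.0425
```

```bash
python3 - <<'E'
from h import *
s=sensors.sense(); M=R.from_quat(s["ee_rot"]).as_matrix(); print(s["ee_pos"],np.degrees(np.arctan2(M[1,0],M[0,0])),s["gripper_width"],s["ft_torque"],tool([.5364,.0455,.092]))
E
```

```text
[0.53661028 0.04631969 0.13462232] -168.3791319852407 0.042500255001231335 [-0.04859028 -0.03906136 -0.00767118] [ 0.23584135 42.62254896  0.80073119]
```

{"name": "jog_arm", "arguments": {
  "rows": [
    [0,20,1,0,0,0],
    [0,42,1,0,0,0],
    [0,42,1,0,0,0]
  ]
}}

```text
time: 12.68
ee_pos: [0.5353, 0.0449, 0.0903]
ee_rot: [-0.074, 0.703, -0.703, 0.069]
contact_force: [0.1, 0.4, -0.3]
gripper_width: 0.0426
```

{"name": "jog_arm", "arguments": {
  "rows": [
    [0,0,0,0,0,0],
    [0,0,0,0,0,0],
    [0,0,0,0,0,0],
    [0,0,0,0,0,0]
  ],
  "hand": 1,
  "grip_force": 60
}}

```text
time: 13.18
ee_pos: [0.5377, 0.0454, 0.0915]
ee_rot: [-0.072, 0.704, -0.703, 0.072]
contact_force: [9.0, 0.6, -3.8]
gripper_width: 0.0128
```

```bash
cat > st.py <<'E'
from h import *
s=sensors.sense(); M=R.from_quat(s["ee_rot"]).as_matrix(); print(s["ee_pos"],np.degrees(np.arctan2(M[1,0],M[0,0])),s["gripper_width"],s["contact_force"],s["ft_torque"])
E
python3 st.py
```

```text
[0.53770896 0.04544829 0.09149287] -168.3255693015229 0.012755445941814837 [ 9.04989465  0.60730777 -3.8204033 ] [-0.12665321 -3.21731662 -0.10866676]
```

{"name": "jog_arm", "arguments": {
  "rows": [
    [0,0,0,0,0.08,0],
    [0,0,0,0,0.16,0],
    [0,0,0,0,0.2,0],
    [0,0,0,0,0.22,0]
  ]
}}

```text
time: 13.68
ee_pos: [0.5379, 0.0467, 0.0917]
ee_rot: [0.005, 0.708, -0.706, -0.005]
contact_force: [0.5, 4.9, -2.9]
gripper_width: 0.013
```

```bash
python3 st.py
```

```text
[0.53794154 0.04671604 0.09169903] 179.23379441748506 0.012978685589603845 [ 0.50408251  4.85199558 -2.87907345] [ 1.48485524 -0.13555464  1.72846159]
```

Torsion rose to 1.7 N·m (the detent is only 0.1), so the knob is hard against its stop. Release and measure.

{"name": "jog_arm", "arguments": {
  "rows": [
    [0,0,0,0,0,0],
    [0,0,0,0,0,0],
    [0,-30,0,0,0,0],
    [0,-80,0,0,0,0],
    [0,-120,0,0,0,0]
  ],
  "hand": 0
}}

```text
time: 14.3
ee_pos: [0.5382, 0.0458, 0.2144]
ee_rot: [0.006, 0.708, -0.706, -0.004]
contact_force: [-0.2, 0.1, -0.6]
gripper_width: 0.0424
```

{"name": "jog_arm", "arguments": {
  "rows": [
    [10,-10,10,0,-0.18,0],
    [25,-20,20,0,-0.36,0],
    [40,-30,30,0,-0.54,0],
    [60,-35,45,0,-0.72,0],
    [75,-35,55,0,-0.9,0]
  ],
  "hand": 1
}}

```text
time: 14.92
ee_pos: [0.4619, -0.0091, 0.2504]
ee_rot: [-0.303, 0.638, -0.638, 0.306]
contact_force: [-0.4, -0.3, -0.0]
gripper_width: 0.0
```

{"name": "jog_arm", "arguments": {
  "rows": [
    [0,0,0,0,-0.15,0],
    [0,0,0,0,-0.3,0],
    [0,0,0,0,-0.36,0],
    [0,0,0,0,-0.36,0]
  ]
}}

```text
time: 15.42
ee_pos: [0.4618, -0.0095, 0.2509]
ee_rot: [0.411, -0.573, 0.574, -0.415]
contact_force: [0.1, 0.4, 0.5]
gripper_width: -0.0002
```

```bash
python3 look.py w5; python3 -c "
from h import *
for n,P in dict(y=[.4675,-.1080,.105],b=[.5262,-.0475,.105],g=[.4898,-.0357,.105]).items(): print(n,tool(P).round(1))"
```

```text
15.425 [ 0.46183825 -0.00946872  0.2509398 ] [[-0.316, 0.005, 0.949], [-0.949, 0.003, -0.316], [-0.004, -1.0, 0.004]]
yellow 0.66 (333, 145) 304 ray [ 0.4672 -0.1051  0.086 ] dep [ 0.4672 -0.1051  0.0858]
blue 0.8 (269, 111) 301 ray [ 0.5256 -0.0467  0.086 ] dep [ 0.5256 -0.0467  0.0854]
green 0.84 (269, 146) 247 ray [ 0.4892 -0.0352  0.086 ] dep [ 0.4891 -0.0352  0.0853]
red 0.78 (335, 110) 322 ray [ 0.5044 -0.1159  0.086 ] dep [ 0.5044 -0.116   0.0858]
white 0.64 (303, 143) 289 ray [ 0.4804 -0.0734  0.086 ] dep [ 0.4803 -0.0735  0.0856]
hsv yellow [505. 119.] 185 [ 0.4361 -0.2919  0.086 ] [ 0.437  -0.2892  0.0892]
hsv yellow [335. 143.] 320 [ 0.4682 -0.1083  0.086 ] [ 0.4682 -0.1083  0.0859]
hsv blue [269. 111.] 299 [ 0.5258 -0.0478  0.086 ] [ 0.5258 -0.0478  0.0853]
knob px 180.5183107452522 130.03545790342253
knob [0.5364 0.0445 0.1131] 557 101.67879339108173 ((536.3587036132812, 45.301841735839844), (14.07290267944336, 41.241878509521484), 11.307836532592773)
y [ 92.5 145.2  36.1]
b [ 16.6 145.6  72.7]
g [ 16.9 145.5  34.5]
```

Knob heading is unchanged at 101.7°, so it is at its stop with the detent passed. Now the yellow key.

{"name": "jog_arm", "arguments": {
  "rows": [
    [30,30,12,0,0,0],
    [60,60,24,0,0,0],
    [92,100,36,0,0,0],
    [92,144,36,0,0,0],
    [92,145,36,0,0,0]
  ]
}}

```text
time: 16.35
ee_pos: [0.4654, -0.1078, 0.102]
ee_rot: [-0.414, 0.575, -0.573, 0.413]
contact_force: [-0.2, 0.8, 0.3]
gripper_width: 0.0001
```

```bash
python3 -c "
from h import *
print(sensors.sense()['ee_pos'])
for n,P in dict(y=[.4675,-.1080,.0795]).items(): print(n,tool(P).round(1))"
```

```text
[ 0.46535932 -0.10781402  0.10196455]
y [-0.5 22.5  2.2]
```

{"name": "jog_arm", "arguments": {
  "rows": [
    [0,12,2,0,0,0],
    [0,18,2,0,0,0],
    [0,21,2,0,0,0],
    [0,23,2,0,0,0],
    [0,23,2,0,0,0]
  ]
}}

```text
time: 16.98
ee_pos: [0.4676, -0.1082, 0.0801]
ee_rot: [-0.413, 0.575, -0.573, 0.413]
contact_force: [-1.7, 2.1, 4.9]
gripper_width: 0.0004
```

{"name": "jog_arm", "arguments": {
  "rows": [
    [0,1,0,0,0,0],
    [0,2,0,0,0,0],
    [0,3,0,0,0,0],
    [0,3,0,0,0,0]
  ]
}}

```text
time: 17.48
ee_pos: [0.4677, -0.1083, 0.0799]
ee_rot: [-0.413, 0.574, -0.573, 0.414]
contact_force: [-10.0, 4.0, 16.5]
gripper_width: 0.0
```

Bottomed: the force rose to 16 N and z stayed at 0.080. Lift and verify the latch.

{"name": "jog_arm", "arguments": {
  "rows": [
    [0,-30,0,0,0,0],
    [-20,-70,0,0,0,0],
    [-45,-110,10,0,0,0],
    [-60,-120,20,0,0,0],
    [-60,-120,20,0,0,0]
  ]
}}

```text
time: 18.1
ee_pos: [0.5064, -0.0572, 0.2003]
ee_rot: [-0.413, 0.574, -0.573, 0.414]
contact_force: [0.2, -0.1, -0.1]
gripper_width: -0.0001
```

```bash
python3 look.py w6 | grep -v knob; python3 -c "
from h import *
for n,P in dict(b=[.5262,-.0475,.100]).items(): print(n,tool(P).round(1))"
```

```text
18.1 [ 0.50644989 -0.05721886  0.20030463] [[-0.315, 0.0, 0.949], [-0.949, 0.002, -0.315], [-0.002, -1.0, -0.0]]
yellow 0.66 (314, 205) 320 ray [ 0.469  -0.1086  0.086 ] dep [ 0.4664 -0.1092  0.0798]
blue 0.78 (240, 170) 380 ray [ 0.527  -0.0493  0.086 ] dep [ 0.5269 -0.0493  0.0857]
green 0.63 (242, 206) 323 ray [ 0.4907 -0.039   0.086 ] dep [ 0.4906 -0.0389  0.0855]
red 0.57 (276, 206) 395 ray [ 0.48   -0.0714  0.086 ] dep [ 0.4799 -0.0714  0.0858]
white 0.94 (276, 207) 366 ray [ 0.4783 -0.0719  0.086 ] dep [ 0.4781 -0.0718  0.0853]
hsv yellow [503. 179.] 262 [ 0.4365 -0.293   0.086 ] [ 0.4391 -0.289   0.0908]
hsv yellow [313. 204.] 340 [ 0.4704 -0.1085  0.086 ] [ 0.4679 -0.1092  0.0798]
hsv blue [240. 171.] 311 [ 0.5256 -0.0484  0.086 ] [ 0.5255 -0.0484  0.0857]
hsv green [241. 207.] 279 [ 0.4898 -0.0375  0.086 ] [ 0.4897 -0.0374  0.0855]
b [-16.8  99.4  16.7]
```

Yellow is latched: top at z = 0.0798, the others at 0.0857. Now blue.

{"name": "jog_arm", "arguments": {
  "rows": [
    [-16,40,16,0,0,0],
    [-16,90,16,0,0,0],
    [-16,110,17,0,0,0],
    [-16,118,18,0,0,0],
    [-16,122,18,0,0,0]
  ]
}}

```text
time: 19.02
ee_pos: [0.5268, -0.0493, 0.0798]
ee_rot: [-0.414, 0.574, -0.573, 0.413]
contact_force: [-14.3, 3.8, 21.6]
gripper_width: 0.0002
```

{"name": "jog_arm", "arguments": {
  "rows": [
    [0,1,0,0,0,0],
    [0,2,0,0,0,0],
    [0,3,0,0,0,0],
    [0,3,0,0,0,0]
  ]
}}

```text
time: 19.52
ee_pos: [0.5277, -0.0495, 0.08]
ee_rot: [0.413, -0.573, 0.574, -0.414]
contact_force: [-5.2, 2.7, 12.9]
gripper_width: -0.0001
```

Bottomed. Lift, check, and work out green.

{"name": "jog_arm", "arguments": {
  "rows": [
    [0,-30,0,0,0,0],
    [0,-70,-5,0,0,0],
    [0,-110,-15,0,0,0],
    [0,-120,-25,0,0,0],
    [0,-120,-25,0,0,0]
  ]
}}

```text
time: 20.15
ee_pos: [0.5038, -0.0413, 0.2006]
ee_rot: [0.413, -0.573, 0.574, -0.415]
contact_force: [0.8, 0.5, -0.6]
gripper_width: 0.0004
```

```bash
python3 look.py w7 | grep -v knob; python3 -c "
from h import *
for n,P in dict(g=[.4898,-.0370,.100]).items(): print(n,tool(P).round(1))"
```

```text
20.15 [ 0.503841   -0.04130847  0.20063898] [[-0.316, 0.003, 0.949], [-0.949, 0.001, -0.316], [-0.002, -1.0, 0.003]]
yellow 0.68 (174, 260) 2913 ray [0.453 0.068 0.086] dep [0.4364 0.0865 0.0502]
blue 0.66 (255, 160) 354 ray [ 0.5289 -0.05    0.086 ] dep [ 0.5278 -0.0496  0.0795]
green 0.76 (254, 202) 364 ray [ 0.4884 -0.0357  0.086 ] dep [ 0.4883 -0.0357  0.0856]
red 0.93 (329, 161) 414 ray [ 0.5059 -0.1187  0.086 ] dep [ 0.5057 -0.1189  0.0853]
white 0.83 (292, 198) 423 ray [ 0.4805 -0.0736  0.086 ] dep [ 0.4806 -0.0736  0.0861]
hsv yellow [327. 197.] 356 [ 0.4704 -0.1081  0.086 ] [ 0.4679 -0.1092  0.0796]
hsv blue [254. 163.] 324 [ 0.5271 -0.0484  0.086 ] [ 0.5259 -0.048   0.0796]
hsv green [255. 200.] 290 [ 0.49   -0.0373  0.086 ] [ 0.4898 -0.0372  0.0854]
g [ -0.2  98.7 -14.5]
```

Blue is latched at 0.0796. Now green.

{"name": "jog_arm", "arguments": {
  "rows": [
    [0,40,-14,0,0,0],
    [0,85,-14,0,0,0],
    [0,108,-14,0,0,0],
    [0,117,-14,0,0,0],
    [0,121,-14,0,0,0]
  ]
}}

```text
time: 21.08
ee_pos: [0.49, -0.0379, 0.0798]
ee_rot: [0.415, -0.573, 0.574, -0.413]
contact_force: [-15.4, 4.9, 22.5]
gripper_width: 0.0002
```

{"name": "jog_arm", "arguments": {
  "rows": [
    [0,1,0,0,0,0],
    [0,2,0,0,0,0],
    [0,3,0,0,0,0],
    [0,3,0,0,0,0]
  ]
}}

```text
time: 21.58
ee_pos: [0.4908, -0.0379, 0.0799]
ee_rot: [0.414, -0.572, 0.574, -0.413]
contact_force: [-7.9, 2.1, 13.8]
gripper_width: 0.0001
```

{"name": "jog_arm", "arguments": {
  "rows": [
    [0,-30,0,0,0,0],
    [0,-70,-10,0,0,0],
    [0,-120,-20,0,0,0],
    [0,-165,-30,0,0,0],
    [0,-170,-30,0,0,0]
  ]
}}

```text
time: 22.2
ee_pos: [0.4632, -0.0279, 0.2545]
ee_rot: [0.412, -0.571, 0.576, -0.416]
contact_force: [0.9, -0.3, -0.1]
gripper_width: 0.0004
```

```bash
python3 look.py w8; python3 - <<'E'
from h import *
for n in("scene","side"):
    p,d,m=snap(n); cv2.imwrite(f"pics/{n}9.png",p); a=cv2.imread(f"pics/{n}0.png")
    for k in("bottle","tube_rack","tip_box","microplate"):
        for q in finder.search_frame(k,n)[:1]: print(n,k,round(q["confidence"],2),np.round(q["position"]))
a=cv2.imread("pics/side9.png")[110:290,190:430]; b=cv2.imread("pics/side0.png")[110:290,190:430]
cv2.imwrite("pics/f.png",np.hstack([cv2.resize(x,(400,300)) for x in(b,a)]))
E
```

```text
22.2 [ 0.46322784 -0.02788618  0.25447831] [[-0.315, 0.009, 0.949], [-0.949, -0.001, -0.315], [-0.001, -1.0, 0.009]]
yellow 0.63 (318, 154) 262 ray [ 0.4645 -0.1062  0.086 ] dep [ 0.4631 -0.1073  0.0798]
blue 0.56 (252, 114) 294 ray [ 0.5301 -0.0477  0.086 ] dep [ 0.5301 -0.0476  0.0797]
green 0.58 (255, 152) 244 ray [ 0.4892 -0.037   0.086 ] dep [ 0.4884 -0.0367  0.0798]
red 0.7 (321, 117) 292 ray [ 0.5029 -0.1193  0.086 ] dep [ 0.5029 -0.1193  0.086 ]
white 0.59 (287, 147) 285 ray [ 0.4828 -0.0743  0.086 ] dep [ 0.4827 -0.0743  0.0857]
hsv yellow [318. 150.] 270 [ 0.4688 -0.1079  0.086 ] [ 0.4676 -0.109   0.0798]
hsv blue [254. 118.] 262 [ 0.5259 -0.0479  0.086 ] [ 0.5258 -0.0478  0.0799]
knob px 165.46404370378744 137.31587409009865
knob [0.5363 0.0445 0.113 ] 538 101.37863445647095 ((536.2686157226562, 45.534629821777344), (14.048282623291016, 41.73623275756836), 11.317190170288086)
scene bottle 0.93 [311. 205.]
scene tube_rack 0.92 [148. 120.]
scene tip_box 0.96 [312. 158.]
scene microplate 0.63 [174. 170.]
side bottle 0.76 [242. 238.]
side tube_rack 0.92 [351. 145.]
side tip_box 0.92 [326. 258.]
side microplate 0.9 [270. 153.]
```

View pics/w8.png

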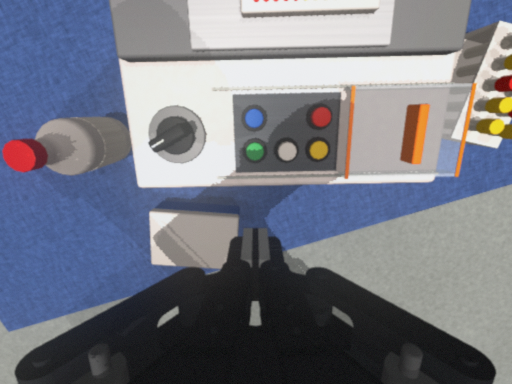

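View pics/f.png

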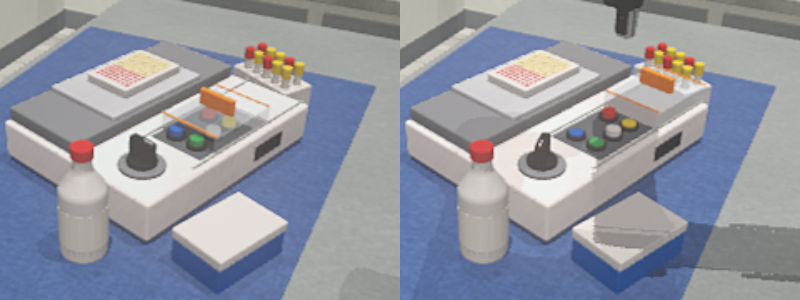

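Wrist image: guard aside (stripe at column 350), keypad clear. Before/after side view: bottle, tip box, rack and microplate unmoved. Handing in.

```bash
python3 -c "
from h import *
print(finish_job())"
```

```text
the job is handed in; nothing more can be done
None
```

The plate shaker is started, and I handed the job in at about 22 s of the 58 s allowed. One check, the knob angle, did not fully agree.

- **Guard:** I pushed it aside by the orange tab until it hit its stop, at about 30 N with no further motion. The finger position at the stop puts its travel at about 0.13 m, and it stayed open.
- **Knob:** I gripped it and turned it clockwise past the detent. The camera showed about 60° (1.05 rad) of turn, less than the nominal 1.2 rad. I gripped it again and twisted harder. It did not move under about 1.7 N·m, and its heading stayed the same after release, so I take it to be at its stop. I could not explain the 0.15 rad difference.
- **Keys:** I pressed yellow, blue and green in that order, each until it bottomed. Their tops now measure about 80 mm, which is latched. Red and white are still up at 86 mm.
- **Bystanders:** The microplate, bottle, tube rack and tip box look unmoved in the before and after side views. The trained networks' positions differ by up to 8 pixels, most for the rack, which I put down to their scatter.

The gripper was well clear of everything at hand-in.

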